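# Pull a castor wheel's axle clip with a hooked pick

## Robot

A 6-joint arm with a two-finger parallel gripper is mounted at the origin on a cart in front of the work surface, level with it; the furniture and walls round the work are solid. World frame = base frame: x ahead of the robot, y to its left, z up, the work surface at z = 0. Lengths are in mm, angles in rad, forces in N, time in s.
With the tool pointing down it reaches from about 250 to 775 mm from the base axis. Payload 4 kg.
Tool frame: the origin (TCP) lies between the finger pads; the fingertips stand 25 mm ahead of it and the grasp point (between the pads) lies 6 mm ahead of it (bot.tip_reach is the distance from the TCP to the fingertips, in mm); z points along the fingers, y is the direction in which the jaws open and shut (so a half turn about z gives the same grasp; the last joint's range is limited). The gripper opens to 94 mm and grips with 3 to 60 N. Pads are 16 mm wide; open, the fingers measure 119 mm over their backs; the gripper's body (75 mm by 177 mm) begins 78 mm behind the grasp point.
Start: joints at [1.203, 0.087, 1.371, -0, 1.684, -0.103], TCP at [143.952, 530.844, 230.506] pointing down, gripper open.
Joint ranges: [-3.1, 3.1], [-0.76, 2.03], [0.27, 2.55], [-1.08, 4.22], [0.17, 2.65], [-2.57, 2.57]. Speed limits (rad/s): [2.79, 2.79, 3.14, 3.14, 3.14, 3.14].

## Interface

Orientations are given as a unit quaternion [x, y, z, w].
In Python, from station import bot, eoat, planner, sensors, vision, order gives the robot as it stands. The module is installed in compiled form; this text tells all that it offers. Calls block until the motion is done:
- bot.movep(position, orientation): joint-space move of the TCP to a pose.
- bot.movel(position, speed=150, rotation=None, max_force=None): straight line of the TCP; rotation=None keeps the orientation; speed is the mean speed in mm/s. With max_force (N) it stops when the force on the tool has changed by that much, and returns True; else False.
- bot.goto_joints(angles): joint-space move.
- eoat.command_gripper(opening, squeeze=None): opening from 0.0 (shut) to 1.0 (fully open); squeeze is the grip in N (None keeps the last); returns when the fingers have stopped.
- bot.wait(seconds).
- planner.ik(position, orientation): joint angles nearest the present ones, or None.
- sensors.get_obs(): the state.
- vision.snapshot(name): name is "side" or "top"; returns a dict with "image" (420x560x3 uint8, red, green, blue), "range_z" (420x560 float32, mm along the optical axis (not along the pixel's ray), 0 where there is no reading), "fx", "fy", "cx", "cy" (pixels), "D" ([k1, k2, p1, p2, k3] as OpenCV has them; the pictures are not rectified), "eye" and "orientation" of the camera in the world. Camera axes: x right, y down, z forward; pixel columns grow to the right and rows downward; lengths in mm; the calibration is good to about 2 mm. A picture is of the moment at which its call begins.
A pose or a line that the arm cannot do raises bot.IKError and nothing moves.
- order.close_job(): hands the job in, once; it reports no verdict.
The state is a dict: "t": time; "qpos": joint angles; "joint_velocities": joint speeds; "joint_torque": joint torques, N m; "position": TCP position; "eef_rot": TCP orientation; "contact_force": force on the tool from outside, world axes, zero at the start; "torque": the same for the moment, N m; "finger_gap": opening from 0.0 (shut) to 1.0 (fully open).
Only numpy, scipy, OpenCV 4.12 (cv2) and the standard library are available. Lean on these libraries where they do the work, as an engineer would, in place of code of your own. Each camera call takes 0.05 s, during which the arm holds its last target.

## Task

Two trolley castor wheels lie flat on the table, each held on its upright axle by a sprung steel clip with a round pull eye. Take the hooked pick from its rest, put its hook down into the eye of the clip on the larger wheel and pull the clip sideways out of its axle groove, away from the axle; leave it lying loose on the wheel or the table, touch it with nothing but the pick, and leave the smaller wheel's clip in its groove. Then put the pick back on its rest or lay it on the table, clear of both wheels.

Things in the scene. Friction and masses are not known exactly. Their poses are not given: they have to be found in the camera images.
- pick_grip (a point): Hooked pick, loose, 70 g: centre of its black handle, 110 mm long, 14 wide, 16 high, lying level on its rest 60 mm above the table. x runs along the handle towards the hook, z is up. Grasp across the width at the centre, from above. A 5 mm steel shank leaves the front end and bends straight down
- pick_tip (a point): Lower end of the pick's hook, a downward steel rod 5 mm thick with a rounded end: 115 mm ahead of the handle's centre along its x and 45 mm below it, so 15 mm above the table at the start. Axes as the handle's
- pick_rest: Fixed aluminium rest of the pick, origin under its centre, x along the pick. Base 110x50x6 mm; two uprights at x = +-43 mm (8 mm thick, 34 mm wide, 63 mm high), each with a notch 22 mm wide whose floor is 52 mm above the table and carries the handle
- clip_large_eye (a point): Clip on the larger wheel, loose, steel, lying flat, 58 mm long: a C-shaped spring ring of 6 mm wire round the axle and a round pull eye, a band 10 mm high and 4 mm thick with a 24 mm hole. Point: eye's centre, half-way up. x points from eye to ring, z up; at the start the eye faces the robot within 30 degrees. It leaves only sideways, along -x: its arms spread under about 10 N; free after 20 mm
- clip_large_ring (a point): Centre of the C-shaped ring of the larger wheel's clip, mid-wire, 30 mm from the eye's centre; axes as the eye's. On the axle's centre line while seated
- axle_large (a point): Fixed axle of the larger wheel: point on its centre line at clip height, 47 mm above the table. Wheel 150 mm in diameter, black, flat face 44 mm above the table, on which the clip lies. Axle 16 mm thick in the groove; its head above, 22 mm across, from 53 to 66 mm above the table, keeps the clip from being lifted off
- clip_small_eye (a point): Centre of the eye of the like clip on the smaller wheel, which must stay on; sizes and axes likewise
- clip_small_ring (a point): Centre of the C-shaped ring of the smaller wheel's clip, mid-wire
- axle_small (a point): Fixed axle of the smaller wheel, at clip height; same heights and axle sizes, wheel 104 mm in diameter
There are look-alikes about, which are no part of the job. Leave any green or pink look-alike of the part that bears clip_large_eye alone.

How it is judged (in metres and radians):
On the way, in this order (a step that is already met when the one before it is completed fails the run):
1. the pick's hook is down in the eye of the larger wheel's clip, the clip still seated (distance between pick_tip and clip_large_eye below 0.016 m and horizontal distance between clip_large_ring and axle_large below 0.01 m), for 0.1 s.
2. the larger wheel's clip is out of its groove (horizontal distance between clip_large_ring and axle_large above 0.02 m), for 0.1 s.
At the end, for the whole second after the job is handed in: Large clip off its axle (ring over 20 mm from axle line), eye -10 to 75 mm above table level; small clip on (within 10 mm); pick down (handle centre 0 to 75 mm high), tip and handle centre over 80 mm from large and 57 mm from small axle; tip over 30 mm from the removed eye (horizontal distance between clip_large_ring and axle_large above 0.02 m and height (world z) of clip_large_eye between -0.01 and 0.075 m and horizontal distance between clip_small_ring and axle_small below 0.01 m and height (world z) of pick_grip between 0 and 0.075 m and horizontal distance between each of pick_tip, pick_grip and axle_large above 0.08 m and horizontal distance between each of pick_tip, pick_grip and axle_small above 0.057 m and distance between pick_tip and clip_large_eye above 0.03 m); the robot touches nothing.
It fails at once if the fingers or the arm touch the larger wheel's clip (contact force between clip_large and the fingers above 0.5 N or contact force between clip_large and the arm above 0.5 N).
It fails at once if the smaller wheel's clip is pulled out of its groove (not (horizontal distance between clip_small_ring and axle_small below 0.01 m)).
It also fails if it takes over 48 s, if anything falls off the work surface, if the arm or the gripper's body presses on something with over 40 N, if the wrist force passes 120 N, or if a joint passes its speed limit or range.

## Working session

There is one attempt and no reset: what is moved stays moved. The work goes in short steps, each a Python script; the robot and the scene stay as the last script left them, time stands still between calls to the robot, and variables do not carry over. Pictures are saved under pics/ and viewed, and the job is handed in when it is done.

```bash
mkdir -p pics; ls
python3 - <<'E'
from station import bot,sensors,vision
import cv2,pickle
d={}
for n in("side","top"):
    s=vision.snapshot(n);d[n]=s
    cv2.imwrite(f"pics/{n}0.png",s["image"][:,:,::-1])
    print(n,{k:v for k,v in s.items() if k not in("image","range_z")},(s["range_z"]>0).mean())
pickle.dump(d,open("s0.pkl","wb"))
print(sensors.get_obs())
E
```

```text
pics
side {'fx': 490.35776932972357, 'fy': 490.35776932972357, 'cx': 286.8873635703962, 'cy': 211.74489020024274, 'D': array([-0.01364687,  0.        ,  0.        ,  0.        ,  0.        ]), 'eye': array([346.59456726, 810.45545874, 625.18895721]), 'orientation': array([-0.09737121,  0.87022796, -0.48049074,  0.04848496])} 0.9961139455782313
top {'fx': 482.34889980912226, 'fy': 482.34889980912226, 'cx': 281.18073274323, 'cy': 209.74375543714171, 'D': array([0.02985377, 0.        , 0.        , 0.        , 0.        ]), 'eye': array([ 295.43025299,   -8.3177182 , 1135.50715701]), 'orientation': array([-0.64799725,  0.75432272, -0.08081247,  0.06757327])} 0.995969387755102
{'t': 0.1, 'qpos': array([ 1.20288928e+00,  8.78902242e-02,  1.37202592e+00, -4.22865483e-05,
        1.68360656e+00, -1.03073291e-01]), 'joint_velocities': array([-0.00063407, -0.00104934, -0.00480164, -0.00069447,  0.0007537 ,
        0.00029233]), 'joint_torque': array([ 2.10446909e-03, -3.41252410e+01, -3.03301084e+01,  7.19714141e-02,
        3.04806617e-02, -8.61293688e-05]), 'position': array([143.81278309, 530.42788827, 229.45535169]), 'eef_rot': array([ 1.32032524e-01,  9.91244915e-01, -9.43289295e-04, -2.04727217e-04]), 'contact_force': array([-0.86745599,  0.39856853,  0.3881055 ]), 'torque': array([-0.01733554,  0.02282436, -0.02328091]), 'finger_gap': 0.9974244107728477}
```

View pics/side0.png

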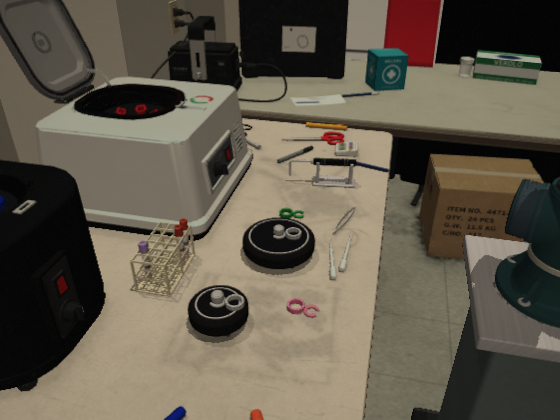

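View pics/top0.png

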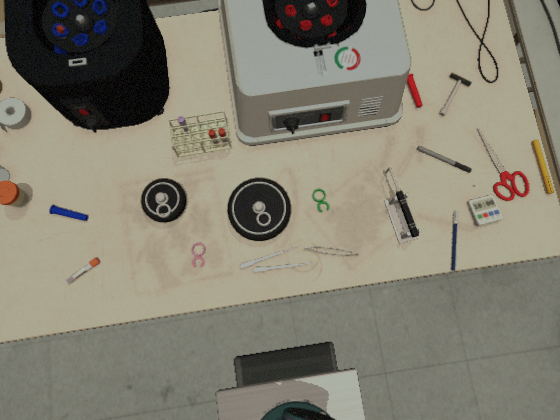

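```bash
cat > h.py <<'E'
import numpy as np,cv2,pickle
from scipy.spatial.transform import Rotation as R
def K(s): return np.array([[s["fx"],0,s["cx"]],[0,s["fy"],s["cy"]],[0,0,1.]])
def ray(s,uv):
    p=cv2.undistortPoints(np.array(uv,float).reshape(-1,1,2),K(s),s["D"]).reshape(-1,2)
    return R.from_quat(s["orientation"]).apply(np.c_[p,np.ones(len(p))])
def plane(s,uv,z):
    d=ray(s,uv); e=np.array(s["eye"]); return e+d*((z-e[2])/d[:,2])[:,None]
def proj(s,P):
    P=np.atleast_2d(P).astype(float); r=R.from_quat(s["orientation"]).inv()
    return cv2.projectPoints(r.apply(P-s["eye"]),np.zeros(3),np.zeros(3),K(s),s["D"])[0].reshape(-1,2)
def depth(s,uv):
    uv=np.atleast_2d(uv); d=ray(s,uv); z=np.array([s["range_z"][int(round(v)),int(round(u))] for u,v in uv])
    return s["eye"]+d*z[:,None]
def tri(s1,a,s2,b):
    d1=ray(s1,a)[0];d2=ray(s2,b)[0];e1=np.array(s1["eye"]);e2=np.array(s2["eye"])
    A=np.c_[d1,-d2];t=np.linalg.lstsq(A,e2-e1,rcond=None)[0]
    p,q=e1+t[0]*d1,e2+t[1]*d2
    return (p+q)/2,np.linalg.norm(p-q)
def crop(s,x0,y0,w,h,k,f):
    cv2.imwrite(f,cv2.resize(s["image"][y0:y0+h,x0:x0+w,::-1],None,fx=k,fy=k,interpolation=cv2.INTER_CUBIC))
E
python3 - <<'E'
from h import *
d=pickle.load(open("s0.pkl","rb"));t,s=d["top"],d["side"]
print(proj(t,[[144,531,230],[0,0,0]]),proj(s,[144,531,230]))
print(plane(t,[(260,207),(163,200),(402,212)],47).round())
crop(t,220,170,80,80,7,"pics/tL.png");crop(t,360,150,80,100,6,"pics/tP.png")
crop(s,235,205,90,70,8,"pics/sL.png");crop(s,280,145,90,50,8,"pics/sP.png")
crop(t,130,170,80,80,7,"pics/tS.png")
E
```

```text
[[-20.33284962 454.02080826]
 [296.58082055 452.82320264]] [[591.61259661 467.91688886]]
[[ 539.    1.   47.]
 [ 589.  220.   47.]
 [ 478. -321.   47.]]
```

View pics/tL.png

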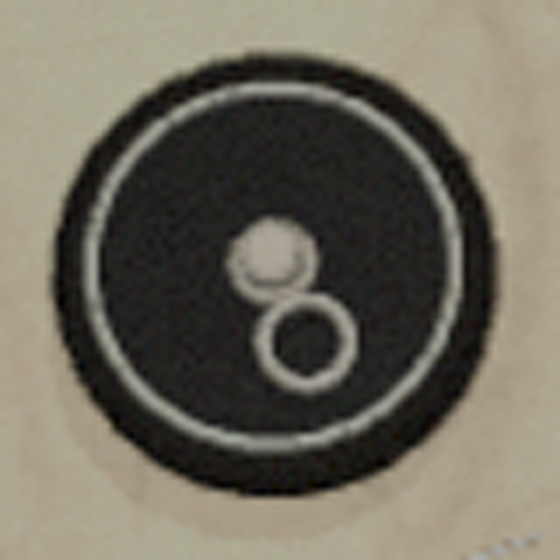

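View pics/sL.png

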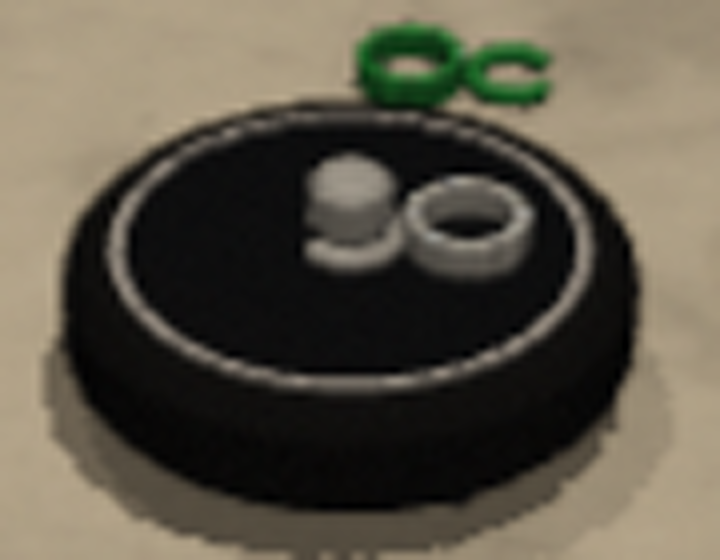

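View pics/tP.png

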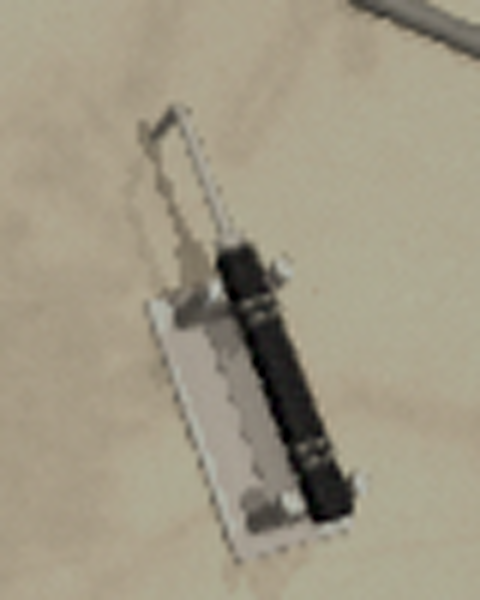

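View pics/sP.png

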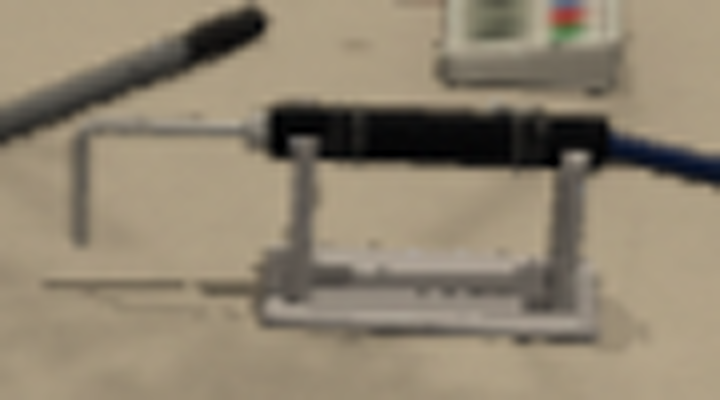

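View pics/tS.png

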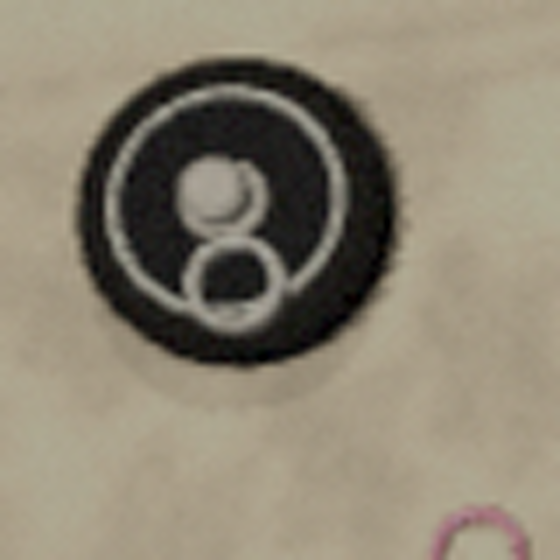

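```bash
cat > m.py <<'E'
from h import *
def holes(s,box,thr,amin=8,amax=300):
    x,y,w,h=box; k=6
    g=cv2.cvtColor(s["image"],cv2.COLOR_RGB2GRAY)[y:y+h,x:x+w]
    g=cv2.resize(g,None,fx=k,fy=k,interpolation=cv2.INTER_CUBIC)
    c,hi=cv2.findContours((g>thr).astype(np.uint8),cv2.RETR_CCOMP,cv2.CHAIN_APPROX_NONE)
    o=[]
    for a,b in zip(c,hi[0]):
        A=cv2.contourArea(a)/k/k
        if amin<A<amax and len(a)>5:
            e=cv2.fitEllipse(a); o.append(((np.array(e[0])+.5)/k-.5+[x,y],np.array(e[1])/k,A,"hole" if b[3]>=0 else "outer"))
    return o
E
python3 - <<'E'
from m import *
d=pickle.load(open("s0.pkl","rb"));t,s=d["top"],d["side"]
for n,s_,b in(("topL",t,(245,190,35,40)),("topS",t,(150,185,26,35)),("sideL",s,(268,220,40,25)),("sideS",s,(205,285,45,30))):
    for thr in(80,95,110):
        for o in holes(s_,b,thr): print(n,thr,o[0].round(1),o[1].round(1),round(o[2]),o[3])
E
```

```text
topL 80 [275.8 225.9] [ 2.9 13.8] 22 outer
topL 80 [261.3 213.7] [14.  28.1] 285 outer
topL 80 [263.3 218.3] [9.7 9.8] 75 hole
topL 95 [275.8 225.9] [ 2.5 13.7] 19 outer
topL 95 [261.4 213.7] [13.6 27.6] 272 outer
topL 95 [263.3 218.3] [10.1 10.2] 80 hole
topL 110 [276.  225.8] [ 2.  13.6] 15 outer
topL 110 [261.5 213.8] [13.3 27.2] 258 outer
topL 110 [263.3 218.2] [10.4 10.5] 86 hole
topL 110 [258.4 209.2] [2.9 6.8] 8 hole
topS 80 [162.9 209.3] [ 7.8 10.2] 61 hole
topS 80 [172.7 186.9] [3.1 9.3] 15 outer
topS 80 [152.1 186.4] [2.4 8.4] 12 outer
topS 95 [162.9 209.2] [ 8.2 10.6] 67 hole
topS 95 [172.9 186.9] [2.5 9.1] 13 outer
topS 95 [152.1 186.4] [2.  7.8] 9 outer
topS 110 [162.1 205.2] [22.4 23.1] 282 outer
topS 110 [162.8 209.3] [ 8.7 10.9] 73 hole
topS 110 [162.8 199.2] [3.9 7.3] 14 hole
topS 110 [172.9 186.8] [2.  9.1] 10 outer
sideL 80 [289.5 233. ] [11.1 27.6] 175 outer
sideL 80 [293.3 232.1] [ 4.8 11.4] 39 hole
sideL 80 [278.5 228.5] [9.1 9.8] 65 outer
sideL 80 [291.5 234.6] [26.1 32.2] 36 outer
sideL 80 [303.6 221.9] [ 5.6 13.9] 37 outer
sideL 95 [289.4 232.5] [ 9.3 27.6] 1
[... 416 characters left out ...]
16.8 295.2] [11.5 12.3] 104 outer
sideS 80 [233.9 301. ] [ 7.6 13.4] 72 hole
sideS 80 [249.3 285.8] [22.9 35.7] 165 outer
sideS 80 [207.2 285.7] [ 2.4 13.8] 16 outer
sideS 95 [231.9 312.5] [1.7 8.5] 10 outer
sideS 95 [216.7 294. ] [ 8.6 11.7] 79 outer
sideS 95 [223.6 297.4] [18.2 40. ] 259 outer
sideS 95 [233.8 300.3] [ 9.2 13.7] 98 hole
sideS 95 [249.5 285.7] [22.2 34.5] 157 outer
sideS 95 [207.  285.6] [ 2.2 12. ] 14 outer
sideS 110 [217.1 302.8] [ 6.4 12.8] 32 outer
sideS 110 [216.6 293.9] [ 8.1 11. ] 69 outer
sideS 110 [232.6 298.4] [15.  23.1] 197 outer
sideS 110 [233.9 300.2] [ 9.8 14.4] 110 hole
sideS 110 [249.5 285.6] [21.5 33.2] 148 outer
sideS 110 [206.8 285.6] [ 2.1 10.3] 12 outer
```

Run:
```python
from m import *
d=pickle.load(open("s0.pkl","rb"));t,s=d["top"],d["side"]
# handle masks
for n,s_,(x,y,w,h) in(("top",t,(393,185,30,55)),("side",s,(310,150,50,20))):
    g=cv2.cvtColor(s_["image"],cv2.COLOR_RGB2GRAY)[y:y+h,x:x+w]
    for thr in (45,60):
        m=(g<thr).astype(np.uint8); k,l,st,c=cv2.connectedComponentsWithStats(m)
        i=1+st[1:,4].argmax(); pts=np.argwhere(l==i)[:,::-1].astype(np.float32)
        r=cv2.minAreaRect(pts); print(n,thr,st[i,4],"centroid",c[i]+[x,y],"rect",np.array(r[0])+[x,y],r[1:], (cv2.boxPoints(r)+[x,y]).round(1).tolist())
# points: bend, tip
f=lambda x,y,k,x0,y0:((x+.5)/k-.5+x0,(y+.5)/k-.5+y0)
tp={"tip":f(147,140,6,360,150),"bend":f(178,108,6,360,150),"front":f(233,250,6,360,150),"back":f(332,508,6,360,150)}
sp={"tip":f(80,245,8,280,145),"bend":f(82,128,8,280,145),"front":f(270,132,8,280,145),"back":f(607,140,8,280,145)}
for k in tp: print(k,tp[k],sp[k],tri(t,tp[k],s,sp[k]))
```

```text
top 45 263 centroid [406.74904943 214.15589354] rect [406.6022625  213.65207481] ((47.306976318359375, 7.03286075592041), 69.07550048828125) [[394.9, 192.8], [401.4, 190.3], [418.3, 234.5], [411.8, 237.0]]
top 60 295 centroid [406.71864407 213.89830508] rect [406.70826626 213.72098541] ((47.5354118347168, 7.61243200302124), 68.49856567382812) [[394.5, 193.0], [401.5, 190.2], [419.0, 234.4], [411.9, 237.2]]
side 45 241 centroid [335.80912863 161.81742739] rect [336.5 162. ] ((6.0, 45.0), 90.0) [[314.0, 159.0], [359.0, 159.0], [359.0, 165.0], [314.0, 165.0]]
side 60 261 centroid [335.48659004 161.73180077] rect [336.06114578 161.78789902] ((46.07776641845703, 6.353092193603516), 2.045408248901367) [[312.9, 164.1], [313.2, 157.8], [359.2, 159.4], [359.0, 165.8]]
tip (384.0833333333333, 172.91666666666666) (289.5625, 175.1875) (array([ 582.09191387, -305.67042442,   19.63111642]), np.float64(2.8265823593028614))
bend (389.25, 167.58333333333334) (289.8125, 160.5625) (array([ 582.51662409, -309.09385252,   60.52022306]), np.float64(2.504558668225289))
front (398.4166666666667, 191.25) (313.3125, 161.0625) (array([ 523.00972855, -318.36514904,   61.6400477 ]), np.float64(3.5666471298244575))
back (414.9166666666667, 234.25) (355.4375, 162.0625) (array([ 417.75975351, -334.09683667,   63.73861878]), np.float64(6.82099524951997))
```

Run:
```python
from m import *
d=pickle.load(open("s0.pkl","rb"));t,s=d["top"],d["side"]
print("handle plane66",plane(t,[(406.7,213.8)],66),"side62",plane(s,[(335.7,161.8)],62),"tri",tri(t,(406.7,213.8),s,(335.7,161.8)))
print("handle depth top",depth(t,[(404,207),(407,214),(409,220)]),"side",depth(s,[(336,161)]))
e=np.array([263.3,218.3]);es=np.array([293.3,232.0])
print("eye",tri(t,e,s,es),plane(t,[e],50),plane(s,[es],49))
ax=(258.9,206.9);a=(278.4,225.5)
print("head",tri(t,ax,s,a),plane(t,[ax],66))
# wheel white ring centre
for n,q in (("L",(225,172,70,70)),):
    for o in holes(t,q,90,500,5000): print(n,o, plane(t,[o[0]],44))
for o in holes(s,(235,205,90,62),60,500,5000): print("sideL",o, plane(s,[o[0]],44))
print("small eye",tri(t,(162.9,209.3),s,(233.8,300.6)))
```

```text
handle plane66 [[ 469.52015207 -324.99160459   66.        ]] side62 [[ 464.23389298 -326.3874125    62.        ]] tri (array([ 467.09472852, -325.93230475,   62.63605686]), np.float64(5.870971689605252))
handle depth top [[ 485.4276094  -321.45487354   68.48344442]
 [ 468.75927013 -325.18713706   67.27460182]
 [ 454.48090949 -326.62346597   67.84693185]] side [[ 463.09545234 -321.43444951   66.80202474]]
eye (array([509.1252739 ,  -2.98571171,  53.35253398]), np.float64(2.786116744772854)) [[511.20971121  -2.88831789  50.        ]] [[508.91088116  -8.86802702  49.        ]]
head (array([536.41378968,   3.20391851,  68.41355875]), np.float64(2.6022810048237157)) [[535.62646478   3.12381802  66.        ]]
L (array([258.54711151, 207.52199809]), array([52.61087545, 54.0410614 ]), 2232.9166666666665, 'outer') [[539.22991628   4.37574118  44.        ]]
L (array([258.53892008, 207.45316823]), array([48.98588562, 50.25523376]), 1933.1805555555557, 'hole') [[539.3943372    4.37142249  44.        ]]
L (array([259.5, 206.5]), array([82.62813314, 82.62813314]), 4876.694444444444, 'outer') [[541.29782738   1.85073378  44.        ]]
L (array([258.85509491, 208.98073324]), array([63.47213236, 63.72477722]), 3176.75, 'hole') [[535.70084915   4.1597784   44.        ]]
sideL (array([279.29315186, 235.48831177]), array([74.60757446, 92.88585409]), 4310.152777777778, 'outer') [[535.85307834   3.03130448  44.        ]]
sideL (array([278.31998189, 235.59174347]), array([32.43556213, 56.37341817]), 1435.486111111111, 'hole') [[537.7212319    3.85188172  44.        ]]
small eye (array([564.85538053, 220.98701633,  53.64766819]), np.float64(1.9599744573292979))
```

```bash
cat >> h.py <<'E'
def rot(yaw,flip=False):
    if flip: yaw+=np.pi
    c,s=np.cos(yaw),np.sin(yaw)
    return R.from_matrix(np.array([[c,s,0],[s,-c,0],[0,0,-1.]])).as_quat()
E
python3 - <<'E'
from station import bot,eoat,planner,sensors,vision
from h import *
for fl in(0,1):
    print(fl,planner.ik([469,-325.5,130],rot(.15,fl)),planner.ik([398,-30,130],rot(.24,fl)),planner.ik([360,-38,98],rot(.24,fl)))
E
```

```text
0 [-7.06015124e-01  1.73706974e-01  1.47482270e+00 -4.44089210e-16
  1.49306298e+00  7.14781203e-01] [-2.17523026e-01 -2.16418512e-01  1.85737812e+00 -4.44089210e-16
  1.50063305e+00  1.11327330e+00] [-2.62163874e-01 -2.85895241e-01  1.97655092e+00 -4.44089210e-16
  1.45093697e+00  1.06863245e+00]
1 [-7.06015124e-01  1.73706974e-01  1.47482270e+00 -4.44089210e-16
  1.49306298e+00 -2.42681145e+00] [-2.17523026e-01 -2.16418512e-01  1.85737812e+00 -4.44089210e-16
  1.50063305e+00 -2.02831935e+00] [-2.62163874e-01 -2.85895241e-01  1.97655092e+00 -4.44089210e-16
  1.45093697e+00 -2.07296020e+00]
```

Run:
```python
from station import bot,eoat,planner,sensors,vision
from h import *
q=rot(.15)
bot.movep([469,-325.5,170],q)
eoat.command_gripper(.5,10)
print(bot.movel([469,-325.5,66],speed=120,max_force=10))
o=sensors.get_obs();print(o["t"],o["position"],o["contact_force"])
d={n:vision.snapshot(n) for n in("top","side")};pickle.dump(d,open("s1.pkl","wb"))
crop(d["top"],360,150,80,100,6,"pics/t1.png");crop(d["side"],270,120,100,70,8,"pics/si1.png")
```

```text
False
5.1917 [ 469.57044554 -325.96184584   66.99124371] [-0.75280526  0.16311993  0.1477486 ]
```

View pics/si1.png

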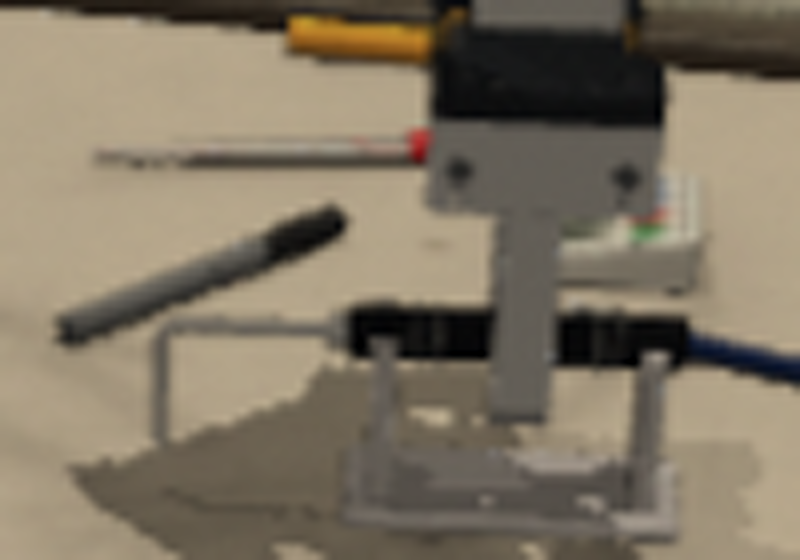

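View pics/t1.png

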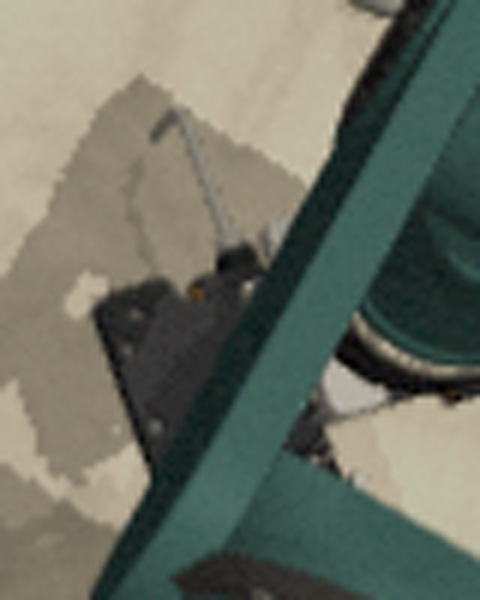

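The fingers straddle the handle at its middle: finger at side-crop x≈523, against a handle centre of ≈519. Next I grip and lift.

Run:
```python
from station import bot,eoat,planner,sensors,vision
from h import *
eoat.command_gripper(0.0,60)
o=sensors.get_obs();print(o["t"],o["position"],o["contact_force"],o["finger_gap"])
bot.movel([469,-325.5,145],speed=100)
o=sensors.get_obs();print(o["t"],o["position"],o["contact_force"],o["finger_gap"])
q=rot(.24)
# hover: tip 60mm-ish above wheel, in front of eye
u=np.array([np.cos(.24),np.sin(.24)])
g=np.array([510,-3.])-115*u
bot.movep([g[0],g[1],145],q)
o=sensors.get_obs();print(o["t"],o["position"],o["contact_force"],g)
d={n:vision.snapshot(n) for n in("top","side")};pickle.dump((d,o),open("s2.pkl","wb"))
crop(d["top"],220,150,90,100,6,"pics/t2.png");crop(d["side"],240,180,100,75,8,"pics/si2.png")
tip=[*(o["position"][:2]+115*u),o["position"][2]-6-45]
print(tip,proj(d["top"],tip),proj(d["side"],tip))
```

```text
5.9083 [ 469.02422265 -325.58951917   66.05511966] [-0.27701947  0.43156135  0.44994625] 0.1459909919526652
6.85 [ 468.57989764 -325.1646045   144.0756089 ] [-0.64399343 -0.37527507 -1.18937834] 0.1441913124012322
8.0083 [398.85008853 -31.02046455 145.1750301 ] [ 0.40939375 -0.21149629 -0.76963382] [398.29613289 -30.33580204]
[np.float64(510.5539556387327), np.float64(-3.6846625112139897), np.float64(94.1750301049764)] [[263.02964294 214.68192127]] [[292.33416844 214.80978202]]
```

View pics/t2.png

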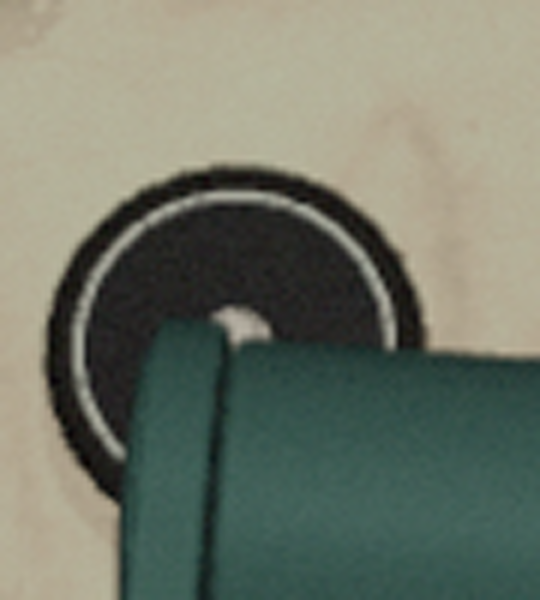

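View pics/si2.png

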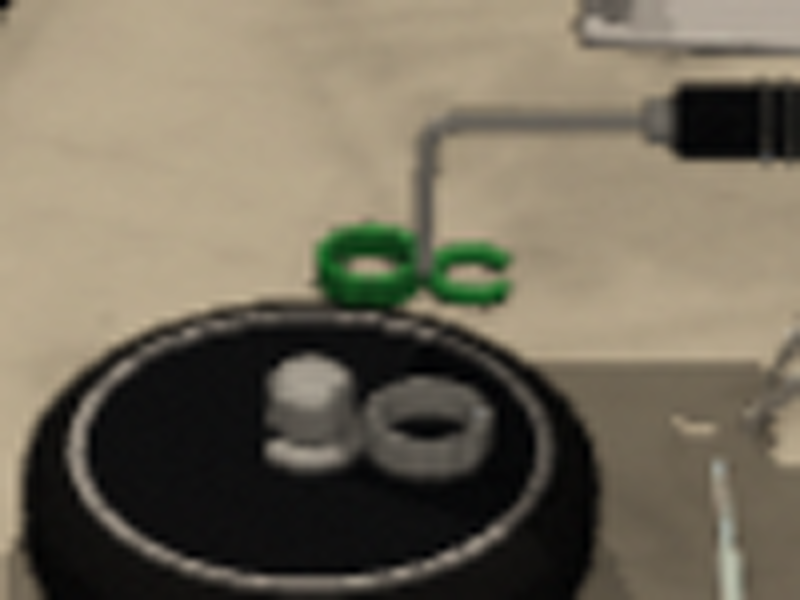

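Run:
```python
from station import bot,eoat,planner,sensors,vision
from h import *
d,o=pickle.load(open("s2.pkl","rb"));s=d["side"]
print("eye rim",plane(s,[((428.5)/8-.5+240,(412.5)/8-.5+180)],52), "tip ray",plane(s,[(292.9,214.3)],94))
u=np.array([np.cos(.24),np.sin(.24)])
g=np.array([510,-3.5])-115*u
print(bot.movel([*g,115],speed=80,max_force=6))
d=vision.snapshot("side");crop(d,240,180,100,75,8,"pics/si3.png")
print(bot.movel([*g,98],speed=30,max_force=5))
o=sensors.get_obs();print(o["t"],o["position"],o["contact_force"])
d=vision.snapshot("side");crop(d,240,180,100,75,8,"pics/si4.png")
```

```text
eye rim [[509.24107947  -7.81947328  52.        ]] tip ray [[509.89284281  -6.07978225  94.        ]]
False
False
9.4 [398.31248446 -30.8344622   97.98117291] [ 0.11061682 -0.23774629 -0.69734808]
```

View pics/si3.png

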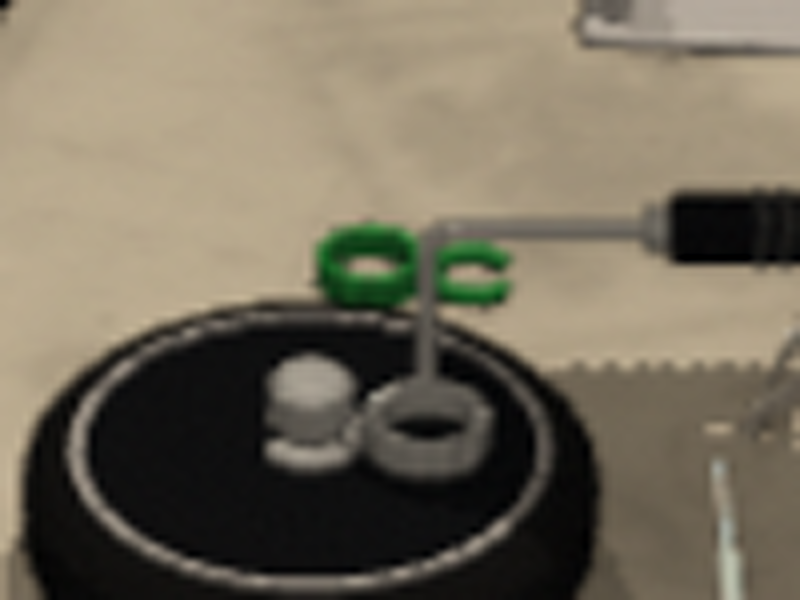

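View pics/si4.png

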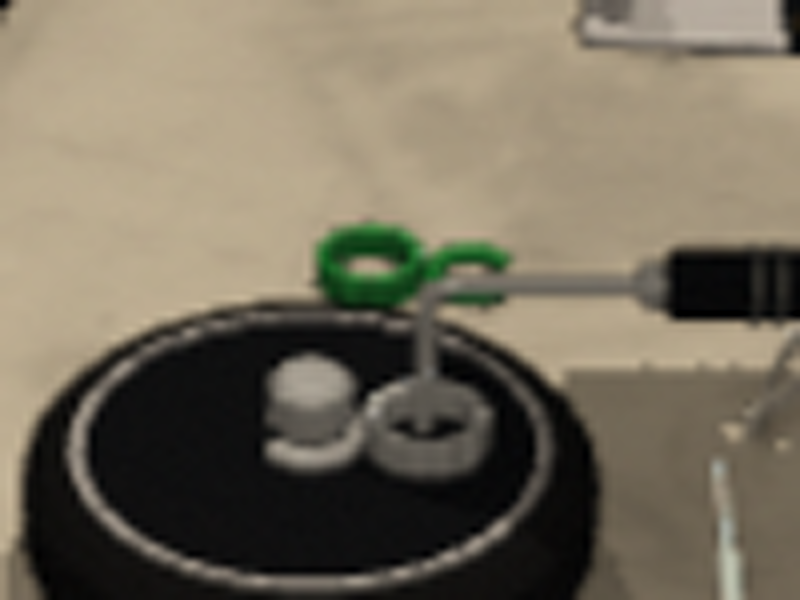

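The hook is in the eye: the tip is visible through the hole at side-crop (425,428), with the ring still round the axle. I'll pull along the clip's −x in stages.

Run:
```python
from station import bot,eoat,planner,sensors,vision
from h import *
bot.wait(.2)
a=.25;u=np.array([np.cos(a),np.sin(a)])
o=sensors.get_obs();p=o["position"].copy();p[2]=98
for k in(8,12,16):
    q=p.copy();q[:2]-=k*u
    r=bot.movel(list(q),speed=25,max_force=40)
    o=sensors.get_obs();print(k,r,o["t"],o["position"].round(1),o["contact_force"].round(1))
d=vision.snapshot("side");crop(d,240,180,100,75,8,"pics/si5.png")
np.save("p.npy",p)
```

```text
8 False 10.1167 [390.6 -32.9  98. ] [ 0.6 -0.3 -0.4]
12 False 10.425 [386.9 -33.8  98.1] [-0.5  0.2 -0.2]
16 False 10.7333 [384.6 -34.5  98.7] [ 5.4  2.1 -1.1]
```

View pics/si5.png

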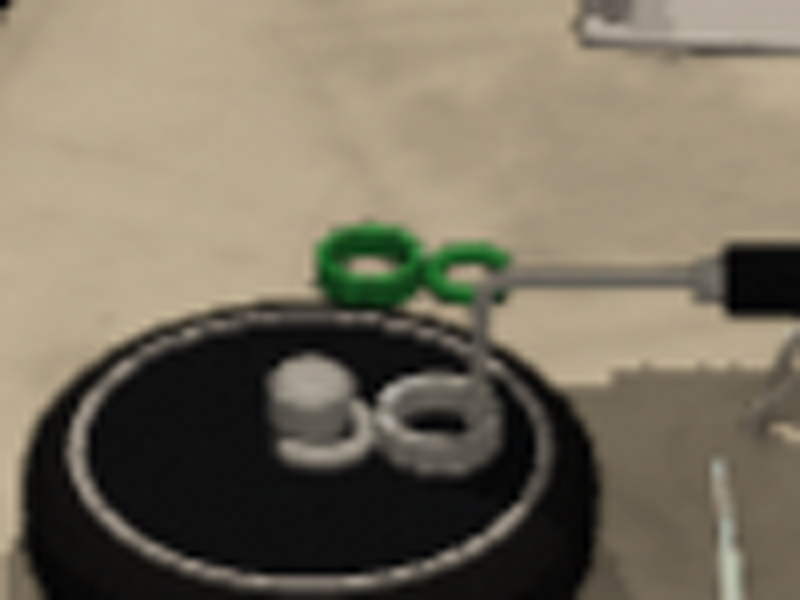

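Run:
```python
from station import bot,eoat,planner,sensors,vision
from h import *
a=.25;u=np.array([np.cos(a),np.sin(a)])
p=np.load("p.npy")
for k in(20,24,28):
    q=p.copy();q[:2]-=k*u;q[2]=97
    r=bot.movel(list(q),speed=30,max_force=40)
    o=sensors.get_obs();print(k,r,o["t"],o["position"].round(1),o["contact_force"].round(1))
d=vision.snapshot("side");crop(d,240,180,100,75,8,"pics/si6.png")
```

```text
20 False 11.0667 [380.1 -35.8  97.6] [ 5.   2.2 -1.3]
24 False 11.35 [373.9 -36.9  96.4] [-0.1  0.8 -0.6]
28 False 11.6333 [370.8 -37.8  96.8] [-0.6 -0.2 -0.2]
```

View pics/si6.png

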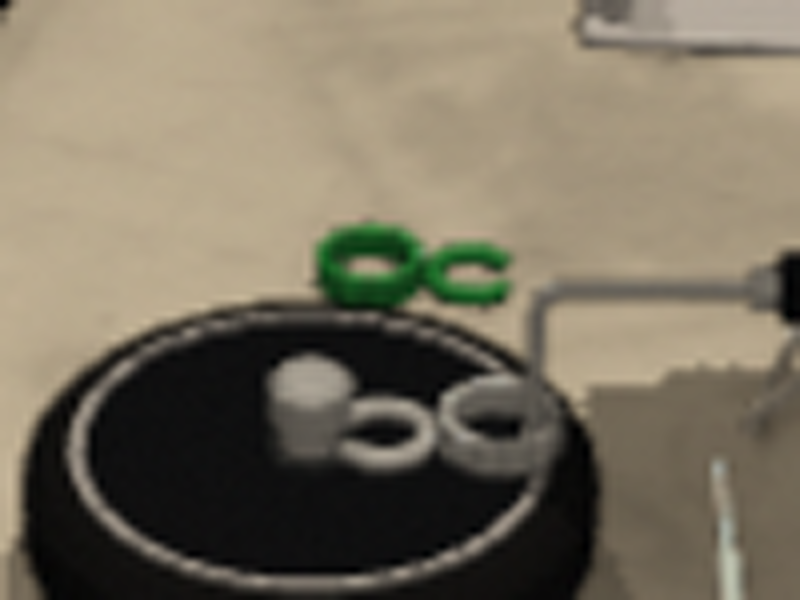

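Run:
```python
from station import bot,eoat,planner,sensors,vision
from h import *
a=.25;u=np.array([np.cos(a),np.sin(a)])
p=np.load("p.npy")
def go(k,z,sp):
    q=p.copy();q[:2]-=k*u;q[2]=z
    r=bot.movel(list(q),speed=sp,max_force=40)
    o=sensors.get_obs();print(k,r,o["t"],o["position"].round(1),o["contact_force"].round(1))
go(40,97,30)
bot.wait(.3)
go(33,97,30)
go(33,150,60)
d=vision.snapshot("side");crop(d,240,180,100,75,8,"pics/si7.png")
```

```text
40 False 12.2333 [359.6 -40.8  97. ] [-0.2 -0.5 -0.4]
33 False 12.9167 [366.6 -39.   97. ] [ 0.5 -0.2 -0.1]
33 False 13.95 [366.2 -39.  149.5] [-1.  -0.5 -0.2]
```

View pics/si7.png

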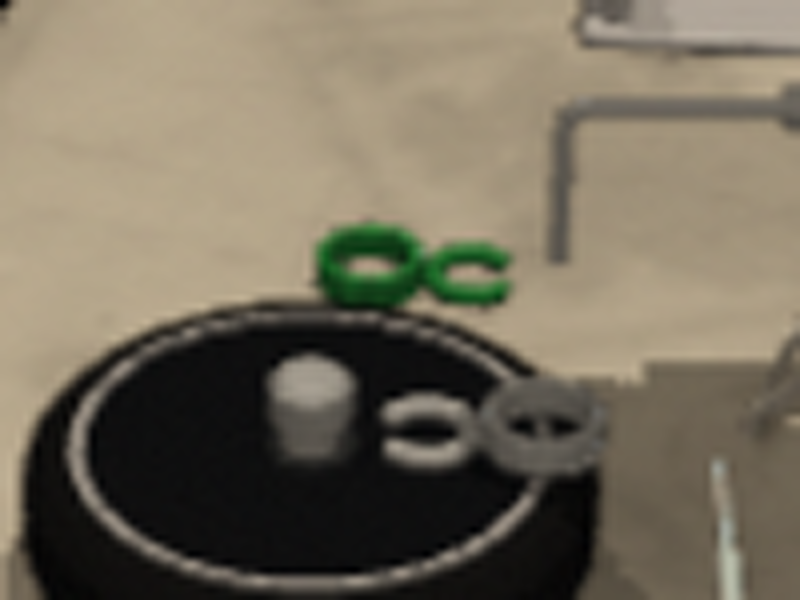

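The clip lies loose on the wheel, with its ring clear of the axle and the hook out. Now I return the pick.

Run:
```python
from station import bot,eoat,planner,sensors,vision
from h import *
bot.movep([469,-325.5,145],rot(.15))
bot.wait(.3)
bot.movel([469,-325.5,88],speed=100,max_force=8)
bot.wait(.3)
o=sensors.get_obs();print(o["t"],o["position"])
d=vision.snapshot("side");crop(d,270,120,100,70,8,"pics/si8.png")
```

```text
16.4833 [ 469.31028636 -325.77556113   88.73973663]
```

View pics/si8.png

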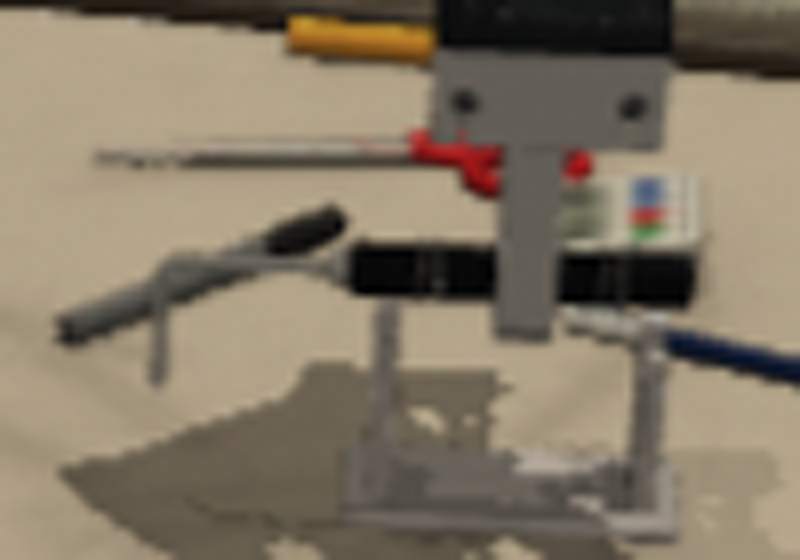

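Run:
```python
from station import bot,eoat,planner,sensors,vision
from h import *
print(bot.movel([469,-325.5,66.3],speed=40,max_force=8))
bot.wait(.2)
o=sensors.get_obs();print(o["t"],o["position"],o["contact_force"])
d=vision.snapshot("side");crop(d,270,120,100,70,8,"pics/si9.png")
```

```text
True
17.2667 [ 468.42023711 -325.06208368   66.0517039 ] [ 0.36799463 -0.61316304  4.19094801]
```

View pics/si9.png

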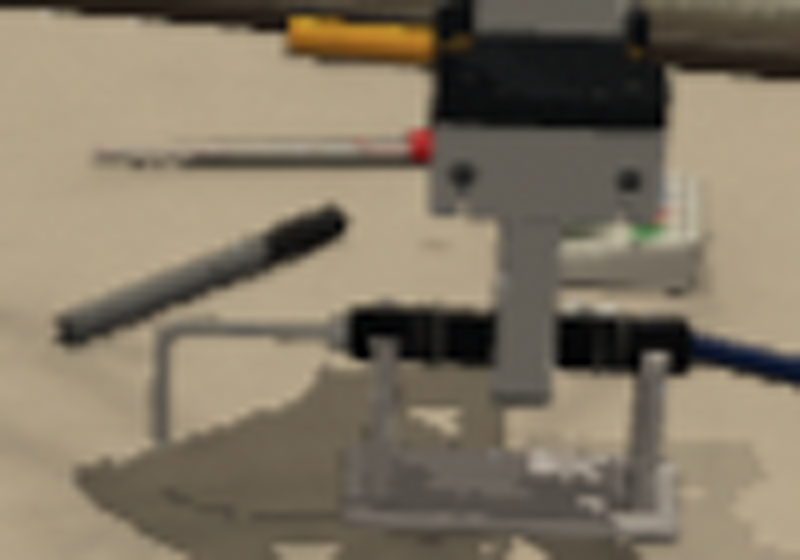

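Seated in both notches, as at the start. Releasing.

Run:
```python
from station import bot,eoat,planner,sensors,vision
from h import *
eoat.command_gripper(.45,10)
bot.movel([468.5,-325,230],speed=80)
bot.goto_joints([1.203,0.087,1.371,0,1.684,-0.103])
bot.wait(.3)
o=sensors.get_obs();print(o["t"],o["position"],o["contact_force"])
d={n:vision.snapshot(n) for n in("top","side")};pickle.dump(d,open("s9.pkl","wb"))
for n in d: cv2.imwrite(f"pics/{n}9.png",d[n]["image"][:,:,::-1])
```

```text
23.6667 [144.06624286 530.55188318 230.4602114 ] [0.01429232 0.03726658 0.80664591]
```

View pics/top9.png

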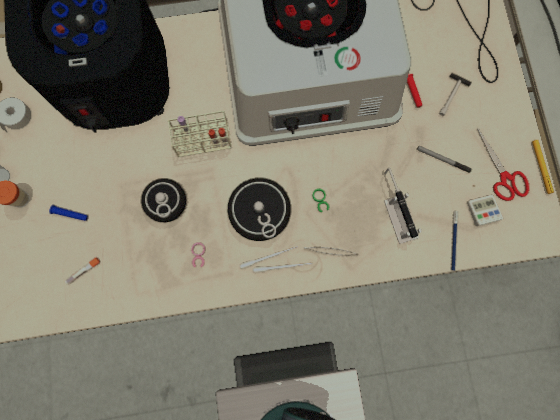

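View pics/side9.png

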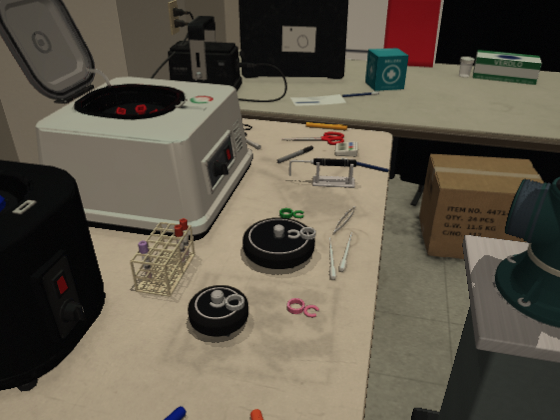

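Run:
```python
from m import *
t=pickle.load(open("s9.pkl","rb"))["top"]
crop(t,220,170,80,80,7,"pics/tL9.png")
for o in holes(t,(248,190,30,50),90): print(o)
```

```text
(array([274.59910583, 237.8827006 ]), array([3.81663704, 9.93540573]), 18.5, 'outer')
(array([263.21934509, 226.34106191]), array([21.3255628 , 27.97411601]), 259.5416666666667, 'outer')
(array([269.71742249, 232.84394836]), array([ 3.88534387, 10.15474765]), 25.972222222222225, 'hole')
(array([267.5131162 , 228.00252279]), array([4.87088076, 9.96856117]), 35.51388888888889, 'hole')
(array([258.31334559, 205.60355632]), array([9.27702522, 9.40713882]), 68.26388888888889, 'outer')
```

View pics/tL9.png

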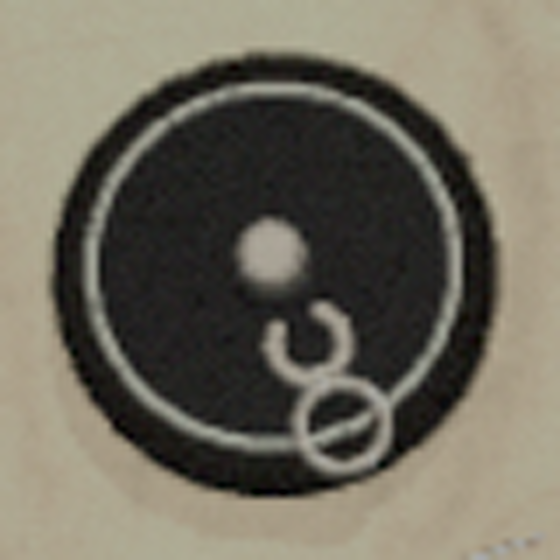

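Run:
```python
from station import order,sensors
from h import *
t=pickle.load(open("s9.pkl","rb"))["top"]
a=plane(t,[(258.54,207.5)],44)[0];b=plane(t,[(310.5/7-.5+220,345.5/7-.5+170)],47)[0];print(np.linalg.norm((a-b)[:2]))
order.close_job();print(sensors.get_obs()["t"])
```

```text
30.13777612302153
the job is handed in; nothing more can be done
the job is handed in; nothing more can be done
```

I pulled the larger wheel's clip off its axle with the hooked pick and left it loose on the wheel. I put the pick back in its rest and handed the job in; no verdict is reported.

- **Which clip:** I worked on the grey clip seated on the larger wheel (top view, eye at about (263,218)). I left alone the smaller wheel's grey clip (163,209), the green look-alike (320,200) and the pink one (198,254).
- **Pull:** I put the hook down in the eye and pulled in stages along the clip's own direction. The highest force I read between stages was about 6 N, well under the limits. Only the pick touched the clip.
- **Last checks:**
  - The ring sits about 30 mm from the axle, against the 20 mm needed.
  - In the last pictures the smaller clip looks the same as at the start; I did not measure it again.
  - The pick lies in both notches of its rest, over 300 mm from the larger wheel and further from the smaller one.
  - The arm is back at its start pose, touching nothing. My last clock reading before handing in was about 24 s of the 48 s allowed.
- **Disagreements:**
  - The two cameras' rays missed each other by 2–7 mm, worst at the back end of the handle. Single-view estimates of the larger eye also differed by up to about 6 mm sideways, within the roughly 9.5 mm of play the hook has in the eye.
  - The arm hid the eye from the top camera once the pick was over it, so only the side camera confirmed the hook going in.

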